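# Level the paint jar on the stall's balance

## Robot

A 7-joint arm with a two-finger parallel gripper is mounted at the origin on the work surface. World frame = base frame: x ahead of the robot, y to its left, z up, the work surface at z = 0. Lengths are in m, angles in rad, forces in N, time in s.
With the tool pointing down it reaches from about 0.4 to 0.75 m from the base axis. Payload 19.5 kg.
Tool frame: the origin (TCP) lies between the finger pads; the fingertips stand 22 mm ahead of it and the grasp point (between the pads) lies 3 mm ahead of it; z points along the fingers, y is the direction in which the jaws open and shut (so a half turn about z gives the same grasp; the last joint's range is limited). The gripper opens to 85 mm and grips with 20 to 120 N. Pads are 22 mm wide; open, the fingers measure 114 mm over their backs; the gripper's body (76 mm by 85 mm) begins 54 mm behind the grasp point. The pads swing forward as they close: fully open they stand 13 mm farther back than shut.
Start: joints at [1.1, 0.707, -0.028, 1.485, 0.022, 0.951, -0.075], TCP at [0.239, -0.523, 0.253] pointing down, gripper open.
Joint ranges: [-2.71, 2.71], [-0.32, 2.16], [-1.57, 1.52], [0, 2.45], [-1.46, 4.6], [0, 2.02], [-2.83, 2.83]. Speed limits (rad/s): [1.89, 1.89, 2.57, 2.57, 3.01, 3.01, 3.01].

## Interface

Orientations are given as [roll, pitch, yaw] about the fixed x, y, z axes, in that order (R = Rz(yaw) Ry(pitch) Rx(roll)).
In Python, from plant import * gives the robot as it stands.
- The arm moves only by the tool drive_tool, never from a script. Its argument "steps" is a list of rows, each a list of 7 numbers: the turn, a rotation vector about the tool's x, y, z in units of 5 degrees (1.0 is 5 degrees), then the shift along the tool's x, y, z in units of 40 mm (1.0 is 40 mm), then the finger opening in mm, from 0 to 85.4. A call has 1 to 12 rows; each row shifts and turns the commanded pose from where the row before left it, along the tool's axes as they then stand; what a row does not reach is not made up. A row lasts 1/12 s, in which the tool goes at most 41.7 mm and 7.16 degrees, less where a joint would pass 70% of its speed; a pose out of reach is approached as far as the arm can. A call is refused whole if a number of a shift passes 1 or a number of a turn 1, either way. A call with a gripper value outside its range is refused whole. The fingers move at their own pace and stop on an object; the grip force is fixed at half the most. Time passes only in rows, so rows that do not move let the fingers close. It gives the time, the measured TCP pose, the force and the opening at its end, in the units of the state.
- observe(): the state, without advancing time (a new reading comes with each control period).
- get_image(name): name is "scene" or "side" or "wrist"; returns the picture (400x640x3 uint8, red, green, blue); there is no depth.
- calibration(name): a dict with "fx", "fy", "cx", "cy" (pixels), "eye" and "attitude" of the camera in the world. Camera axes: x right, y up, looking along -z (the intrinsics and any distortion apply to the point x, -y, -z); pixel columns grow to the right and rows downward; lengths in m; the calibration is good to about 2 mm. A picture is of the moment at which its call begins: read the wrist's pose just before it. calibration takes no time and is no camera call; for the wrist camera it gives the pose at the moment of the call.
- finish_job(): hands the job in, once; it reports no verdict.
The state is a dict: "t": time; "joints": joint angles; "qvel": joint speeds; "tau": joint torques, N m; "tcp_pos": TCP position; "orientation": TCP orientation; "wrist_force": force on the tool from outside, world axes, zero at the start; "wrist_torque": the same for the moment, N m; "gripper_width": opening from 0.0 (shut) to 1.0 (fully open).
Only numpy, scipy, OpenCV 4.12 (cv2) and the standard library are available. Lean on these libraries where they do the work, as an engineer would, in place of code of your own. Each camera call takes 0.05 s, during which the arm holds its last target. There are 200 camera calls.

## Task

A closed paint jar stands on one pan of the two-pan balance and a bare flat aluminium plate lies on the other. Of the four loose brass weights take the two middle-sized ones (the 200 g and the 100 g; not the largest, not the smallest) and stand both upright on the aluminium plate, so that the beam levels and comes to rest.

Things in the scene. Friction and masses are not known exactly. Their poses are not given: they have to be found in the camera images.
- weight_200: Brass 200 g weight: upright cylinder 28 mm in diameter, 35 mm tall, with a 15 mm knob on top, 49 mm tall overall. Origin: centre of its underside, z up. It stands loose on the table right of the balance, in any order with three more of its shape: the 100 g, and two that are not wanted, the 500 g (38 mm in diameter, 62 mm tall) and the 20 g (13 mm in diameter, 29 mm tall).
- weight_100: Brass 100 g weight, third largest of the four: cylinder 22 mm in diameter, 27 mm tall, with a 12 mm knob on top, 41 mm tall overall. Stands loose on the table. Origin: centre of its underside, z up.
- tare: Round flat aluminium plate, 100 mm across, 4 mm thick, loose in either pan of the balance; room on it for both weights side by side. Origin: centre of its underside, z up. Pan rim: 120 mm across, 2 mm above the plate. While bare it sits about 98 mm above the table, 90 mm when level; the jar (66 mm across, 85 mm tall) is in the other pan, 220 mm away across the robot's view (within 0.3 rad).
- beam (a joint): Beam angle of the balance, rad: 0 = level, positive = the end on the robot's left is up; stops at +-0.07. The pans stay level as they rise and sink. With only one of the two weights on the plate it stays at its stop; it swings slowly (about 2 s) to level once the second is let go. 20 g too much or too little leaves it about 0.04 off level.
Things that resemble listed ones, but are neither listed nor needed, are in the scene too. What is shaped like the weight_200 but purple or red is not meant.

How it is judged:
At the end, for the whole second after the job is handed in: Both the 200 g and the 100 g weight stand upright (within 10 degrees) and at rest on the aluminium plate, each weight's centre within 48 mm of the plate's centre, and the beam is at rest within 0.025 rad of level (horizontal distance between each of weight_200, weight_100 and tare below 0.048 m and z of weight_200 in the frame of tare between 0 and 0.012 m and angle between each of weight_200, weight_100's own z axis and vertical below 0.17 rad and linear speed of each of weight_200, weight_100 below 0.02 m/s and z of weight_100 in the frame of tare between 0 and 0.012 m and value of joint beam between -0.025 and 0.025 rad and velocity of joint beam between -0.05 and 0.05 rad/s); the robot touches nothing.
It also fails if it takes over 64 s, if anything falls off the work surface, if the arm or the gripper's body presses on something with over 40 N, if the wrist force passes 120 N, or if a joint passes its speed limit or range.

## Working session

There is one attempt and no reset: what is moved stays moved. The work goes in short steps, Python scripts to look and compute and a tool call to move; the robot and the scene stay as the last step left them, time stands still between calls to the robot, and variables do not carry over. Pictures are saved under pics/ and viewed, about 8 in all and at most 12, crops included, and the job is handed in when it is done.

Besides the shell and the picture viewer there is one more tool, called after ">>>" by a JSON object that holds its "fn" and its "kwargs". drive_tool: Moves the arm, as the interface text tells. Its arguments: {"type":"object","properties":{"steps":{"type":"array","items":{"type":"array","items":{"type":"number"}}}},"required":["steps"]}

```bash
mkdir -p pics
cat > h.py <<'E'
from plant import *
import numpy as np, cv2
from scipy.spatial.transform import Rotation as R
def snap(n,f):
    c=calibration(n); im=get_image(n); cv2.imwrite(f'pics/{f}.png',cv2.cvtColor(im,cv2.COLOR_RGB2BGR)); return im,c
E
python3 - <<'E'
from h import *
print(observe())
for n in ("scene","side","wrist"):
    im,c=snap(n,n+"0"); print(n,c)
E
```

```text
{'t': 0.0, 'joints': array([ 1.1002436 ,  0.70707822, -0.02765361,  1.48499337,  0.02202663,
        0.95090967, -0.07551171]), 'qvel': array([-0.0007495 ,  0.00172543,  0.00038826, -0.00090336,  0.00152434,
        0.00077635,  0.00095619]), 'tau': array([ 1.52077614e-04, -8.83195853e+01,  1.23412427e+00, -2.36163604e+01,
        1.68552651e-02,  6.55152515e-03, -5.65507867e-05]), 'tcp_pos': array([ 0.23901084, -0.52270697,  0.25284269]), 'orientation': array([-3.14050774e+00,  3.31289742e-05,  4.28884378e-01]), 'wrist_force': array([-0.19627481,  0.2996713 ,  0.29878178]), 'wrist_torque': array([-0.02136702, -0.02292775, -0.03747454]), 'gripper_width': 0.9994599114074079}
scene {'fx': 454.9209185041121, 'fy': 454.9209185041121, 'cx': 318.81025640375225, 'cy': 203.54781012601524, 'eye': array([ 0.78042333, -0.33384267,  0.76122521]), 'attitude': array([ 0.54500051, -0.00617726,  0.70467509])}
side {'fx': 492.85848760162565, 'fy': 492.85848760162565, 'cx': 325.2658852869508, 'cy': 194.01392542416886, 'eye': array([0.39733614, 0.97917268, 0.61853973]), 'attitude': array([ 1.06858729, -0.02336183, -3.02806704])}
wrist {'fx': 297.34073963827217, 'fy': 297.34073963827217, 'cx': 315.9462283299385, 'cy': 199.73691225217576, 'eye': array([ 0.30477578, -0.49168744,  0.37335398]), 'attitude': array([-2.82933395e-01,  1.31267850e-04, -1.14174268e+00])}
```

View pics/scene0.png

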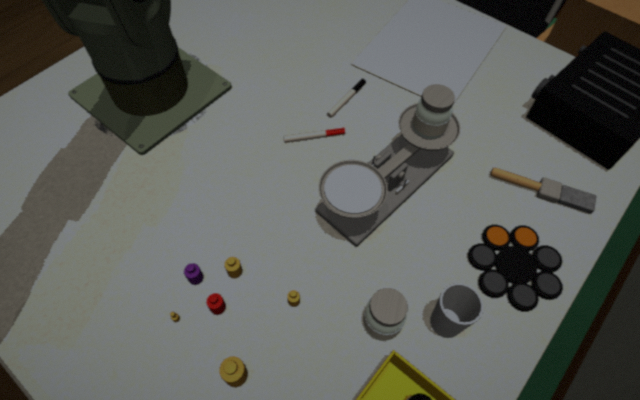

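View pics/side0.png

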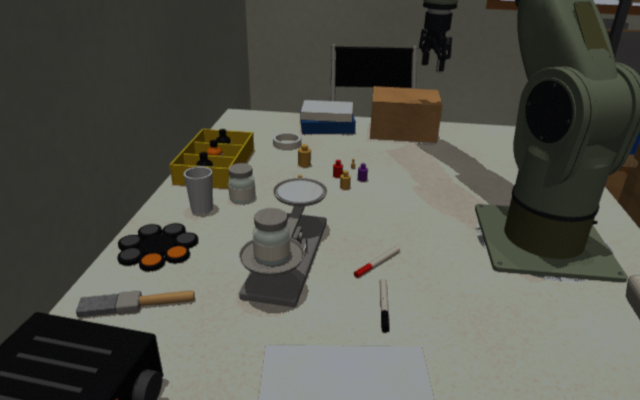

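```bash
cat >> h.py <<'E'
def cast(c,u,v,z):
    d=R.from_euler('xyz',c['attitude']).apply([(u-c['cx'])/c['fx'],-(v-c['cy'])/c['fy'],-1]); return c['eye']+d*(z-c['eye'][2])/d[2]
def proj(c,p):
    q=R.from_euler('xyz',c['attitude']).inv().apply(np.array(p)-c['eye']); return c['cx']-c['fx']*q[0]/q[2], c['cy']+c['fy']*q[1]/q[2]
def blobs(im,lo,hi,amin=15):
    h=cv2.cvtColor(im,cv2.COLOR_RGB2HSV); m=cv2.inRange(h,lo,hi)
    n,_,s,ce=cv2.connectedComponentsWithStats(m); return [(*ce[i].round(1),*s[i]) for i in range(1,n) if s[i][4]>=amin]
E
python3 - <<'E'
from h import *
for n in("scene","side"):
    im=cv2.cvtColor(cv2.imread(f'pics/{n}0.png'),cv2.COLOR_BGR2RGB); c=calibration(n)
    for nm,lo,hi in(("brass",(12,110,60),(24,255,255)),("red",(0,150,60),(6,255,255)),("purple",(125,100,30),(150,255,255))):
        for b in blobs(im,lo,hi): print(n,nm,[float(x) for x in b],cast(c,b[0],b[1],.02).round(4))
    if n=="scene":
        # pan
        g=cv2.cvtColor(im,cv2.COLOR_RGB2GRAY)
        print(im[188,353],im[188,325],im[165,353],im[150,353],im[230,400])
        print(g[188,312:395:2]); print(g[155:225:2,353])
        for z in(.09,.102):print(cast(c,353,188,z))
        print(cast(c,430,127,.09))
E
python3 -c "
import cv2
a=cv2.imread('pics/scene0.png')
cv2.imwrite('pics/crop.png',cv2.hconcat([cv2.resize(a[235:400,150:330],None,fx=2.2,fy=3*2.2/3),cv2.resize(a[140:305,310:400],None,fx=4,fy=2.2*1)]))"
```

```text
scene brass [620.8, 7.8, 586.0, 0.0, 54.0, 24.0, 694.0] [0.7031 0.9738 0.02  ]
scene brass [545.4, 33.5, 537.0, 24.0, 18.0, 17.0, 113.0] [0.5999 0.7514 0.02  ]
scene brass [515.8, 179.0, 491.0, 169.0, 50.0, 21.0, 382.0] [0.7517 0.308  0.02  ]
scene brass [497.1, 235.5, 487.0, 226.0, 22.0, 20.0, 324.0] [0.7853 0.1719 0.02  ]
scene brass [525.4, 236.2, 515.0, 227.0, 22.0, 19.0, 325.0] [0.8255 0.2044 0.02  ]
scene brass [232.1, 264.4, 225.0, 257.0, 16.0, 15.0, 175.0] [ 0.458  -0.1833  0.02  ]
scene brass [292.9, 296.8, 288.0, 291.0, 11.0, 12.0, 105.0] [ 0.5792 -0.1578  0.02  ]
scene brass [174.3, 316.2, 171.0, 312.0, 8.0, 9.0, 45.0] [ 0.4525 -0.3099  0.02  ]
scene brass [231.8, 369.3, 220.0, 357.0, 25.0, 26.0, 444.0] [ 0.5855 -0.307   0.02  ]
scene red [334.8, 131.6, 327.0, 128.0, 17.0, 8.0, 90.0] [0.4035 0.1685 0.02  ]
scene red [214.5, 301.2, 207.0, 294.0, 16.0, 16.0, 184.0] [ 0.484  -0.2493  0.02  ]
scene purple [192.8, 273.1, 185.0, 264.0, 17.0, 20.0, 245.0] [ 0.418  -0.2391  0.02  ]
[124 129 133] [122 124 128] [122 124 127] [124 129 127] [125 131 126]
[129 129 127 114  78  98 115 1
[... 940 characters left out ...]
.0, 9.0, 16.0] [ 0.4496 -0.2955  0.02  ]
side brass [344.7, 179.8, 340.0, 171.0, 10.0, 19.0, 150.0] [ 0.4646 -0.192   0.02  ]
side brass [616.0, 182.9, 606.0, 171.0, 21.0, 29.0, 364.0] [-0.266  -0.2905  0.02  ]
side brass [176.5, 251.4, 167.0, 246.0, 20.0, 12.0, 184.0] [0.7818 0.1857 0.02  ]
side brass [151.1, 258.8, 141.0, 253.0, 21.0, 13.0, 196.0] [0.8223 0.2174 0.02  ]
side brass [166.4, 298.0, 139.0, 292.0, 55.0, 13.0, 495.0] [0.7461 0.3259 0.02  ]
side red [337.4, 168.6, 334.0, 160.0, 8.0, 17.0, 110.0] [ 0.4902 -0.2571  0.02  ]
side red [362.9, 269.9, 355.0, 264.0, 17.0, 13.0, 108.0] [0.3981 0.1925 0.02  ]
side purple [362.3, 172.6, 359.0, 164.0, 8.0, 17.0, 113.0] [ 0.42  -0.243  0.02 ]
```

>>> {"fn": "drive_tool", "kwargs": {"steps": [[0,0,0,0.67,-0.34,0,60],[0,0,0,0.67,-0.34,0,60],[0,0,0,0.67,-0.34,0,60],[0,0,0,0.67,-0.34,0,60],[0,0,0,0.67,-0.34,0,60],[0,0,0,0.67,-0.34,0,60],[0,0,0,0.67,-0.34,0,60],[0,0,0,0.67,-0.34,0,60],[0,0,0,0.67,-0.34,0,60],[0,0,0,0.67,-0.34,0,60],[0,0,0,0.67,-0.34,0,60],[0,0,0,0.67,-0.34,0,60]]}}

```text
t: 1.15
tcp_pos: [0.4644, -0.2394, 0.2532]
orientation: [-3.141, 0.0, 0.429]
wrist_force: [-1.0, -0.6, 0.3]
gripper_width: 0.7
```

>>> {"fn": "drive_tool", "kwargs": {"steps": [[0,0,-1,0,0,0,60],[0,0,-1,0,0,0,60],[0,0,-1,0,0,0,60],[0,0,-1,0,0,0,60],[0,0,-1,0,0,0,60],[0,0,-1,0,0,0,60],[0,0,-1,0,0,0,60],[0,0,-1,0,0,0,60],[0,0,-1,0,0,0,60],[0,0,-1,0,0,0,60],[0,0,-1,0,0,0,60],[0,0,-1,0,0,0,60]]}}

```text
t: 2.15
tcp_pos: [0.4636, -0.2408, 0.2532]
orientation: [-3.141, -0.0, 1.48]
wrist_force: [-0.8, 0.7, -0.3]
gripper_width: 0.704
```

>>> {"fn": "drive_tool", "kwargs": {"steps": [[0,0,-1,0,0,0,60],[0,0,0,0,0,0,60],[0,0,0,0,0,0,60]]}}

```text
t: 2.4
tcp_pos: [0.4636, -0.2409, 0.2532]
orientation: [-3.141, -0.0, 1.56]
wrist_force: [-0.2, 0.4, -0.1]
gripper_width: 0.704
```

Run:
```python
from h import *
o=observe(); print(o['t'],o['tcp_pos'],o['orientation'],o['joints'])
im,c=snap("wrist","w1"); print(c)
for nm,lo,hi in(("brass",(12,110,60),(24,255,255)),("red",(0,150,60),(6,255,255)),("purple",(125,100,30),(150,255,255))):
    for b in blobs(im,lo,hi,60): print(nm,[float(x) for x in b],cast(c,b[0],b[1],.025).round(4))
```

```text
2.4 [ 0.46359227 -0.24089348  0.25315605] [-3.14137915e+00 -3.80329232e-04  1.56026425e+00] [ 0.59242134  0.63939081 -0.31649003  1.67039248  0.24477545  0.87128856
  0.16537929]
{'fx': 297.34073963827217, 'fy': 297.34073963827217, 'cx': 315.9462283299385, 'cy': 199.73691225217576, 'eye': array([ 0.46572025, -0.16841394,  0.37364918]), 'attitude': array([-0.28301163,  0.00031902, -0.01025548])}
brass [591.4, 177.6, 561.0, 68.0, 60.0, 231.0, 365.0] [ 0.794  -0.2456  0.025 ]
brass [620.3, 104.5, 611.0, 89.0, 29.0, 38.0, 178.0] [ 0.8056 -0.1625  0.025 ]
brass [420.4, 101.1, 411.0, 92.0, 19.0, 20.0, 201.0] [ 0.5821 -0.1566  0.025 ]
brass [314.8, 128.1, 303.0, 116.0, 24.0, 25.0, 457.0] [ 0.4641 -0.1847  0.025 ]
brass [619.3, 147.5, 603.0, 147.0, 37.0, 3.0, 64.0] [ 0.8175 -0.2102  0.025 ]
brass [602.7, 175.2, 594.0, 161.0, 29.0, 35.0, 162.0] [ 0.8067 -0.2428  0.025 ]
brass [613.1, 212.5, 587.0, 212.0, 53.0, 2.0, 104.0] [ 0.8317 -0.29    0.025 ]
brass [424.3, 233.2, 409.0, 219.0, 32.0, 30.0, 631.0] [ 0.6009 -0.3152  0.025 ]
brass [305.6, 226.5, 302.0, 222.0, 9.0, 11.0, 60.0] [ 0.4512 -0.3046  0.025 ]
brass [581.9, 241.2, 578.0, 232.0, 11.0, 22.0, 71.0] [ 0.8024 -0.3282  0.025 ]
brass [592.2, 271.3, 572.0, 271.0, 43.0, 2.0, 60.0] [ 0.8262 -0.3713  0.025 ]
brass [599.6, 295.1, 565.0, 294.0, 73.0, 4.0, 76.0] [ 0.8451 -0.4074  0.025 ]
red [337.3, 184.8, 326.0, 174.0, 23.0, 22.0, 373.0] [ 0.4905 -0.2513  0.025 ]
purple [278.1, 175.4, 267.0, 164.0, 23.0, 23.0, 398.0] [ 0.4197 -0.2391  0.025 ]
```

View pics/w1.png

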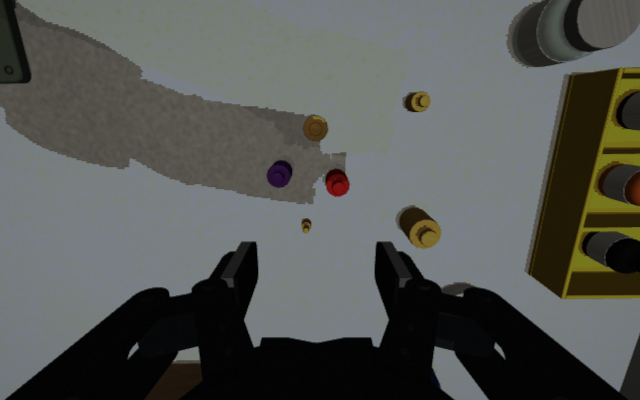

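>>> {"fn": "drive_tool", "kwargs": {"steps": [[0,0,0,0.7,0,0,60],[0,0,0,0.7,-0.02,0,60],[0,0,0,0,0,0.6,60],[0,0,0,0,0,0.6,60],[0,0,0,0,0,0.6,60],[0,0,0,0,0,0.6,60],[0,0,0,0,0,0.6,60],[0,0,0,0,0,0.6,60],[0,0,0,0,0,0.6,60],[0,0,0,0,0,0.5,60],[0,0,0,0,0,0.4,60],[0,0,0,0,0,0,60]]}}

```text
t: 3.45
tcp_pos: [0.4624, -0.1843, 0.0469]
orientation: [-3.138, -0.001, 1.561]
wrist_force: [0.6, 0.5, -0.2]
gripper_width: 0.704
```

Run:
```python
from h import *
o=observe(); print(o['t'],o['tcp_pos'],o['orientation'])
snap("wrist","w2")
```

```text
3.45 [ 0.46242299 -0.18432927  0.04693284] [-3.13821934e+00 -5.94768451e-04  1.56128627e+00]
```

View pics/w2.png

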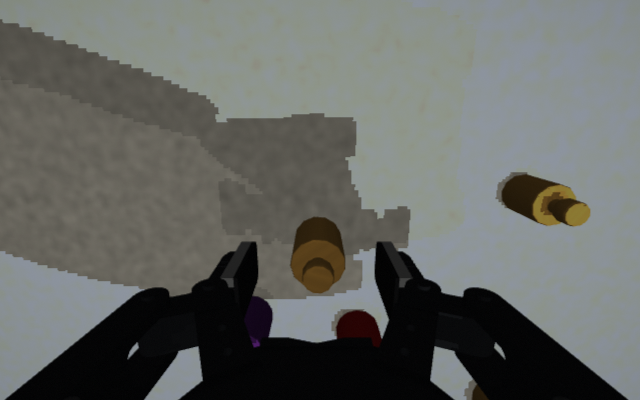

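>>> {"fn": "drive_tool", "kwargs": {"steps": [[0,0,0,0,0,0.2,60],[0,0,0,0,0,0.2,60],[0,0,0,0,0,0,40],[0,0,0,0,0,0,24],[0,0,0,0,0,0,20],[0,0,0,0,0,0,20],[0,0,0,0,0,0,20],[0,0,0,0,0,0,20],[0,0,0,0,0,0,20],[0,0,0,0,0,0,20]]}}

```text
t: 4.33
tcp_pos: [0.4634, -0.1848, 0.0339]
orientation: [3.141, 0.0, 1.563]
wrist_force: [-1.3, 1.0, 6.4]
gripper_width: 0.303
```

>>> {"fn": "drive_tool", "kwargs": {"steps": [[0,0,0,0,0,-0.3,20],[0,0,0,0,0,-0.6,20],[0,0,0,0,0,-0.6,20],[0,0,0,0,0,-0.6,20],[0,0,0,0,0,-0.6,20],[0,0,0,0,0,-0.6,20],[0,0,0,0,0,-0.6,20],[0,0,0,0,0,-0.6,20],[0,0,0,0,0,0,20]]}}

```text
t: 5.08
tcp_pos: [0.4643, -0.1852, 0.2172]
orientation: [3.137, 0.002, 1.563]
wrist_force: [0.9, -0.1, -1.0]
gripper_width: 0.306
```

>>> {"fn": "drive_tool", "kwargs": {"steps": [[0,0,0,0.6,0.35,-0.15,20],[0,0,0,0.6,0.35,-0.15,20],[0,0,0,0.6,0.35,-0.15,20],[0,0,0,0.6,0.35,-0.15,20],[0,0,0,0.6,0.35,-0.15,20],[0,0,0,0.6,0.35,-0.15,20],[0,0,0,0,0,0,20],[0,0,0,0,0,0,20],[0,0,0,0,0,0,20]]}}

```text
t: 5.83
tcp_pos: [0.5481, -0.0419, 0.2489]
orientation: [-3.141, 0.0, 1.563]
wrist_force: [-0.1, -1.3, -2.2]
gripper_width: 0.309
```

Run:
```python
from h import *
o=observe(); print(o['t'],o['tcp_pos'],o['orientation'],o['wrist_force'])
im,c=snap("wrist","w3"); print(c['eye'],c['attitude'])
print(proj(c,(.549,.035,.102)))
```

```text
5.8333 [ 0.54805677 -0.04187202  0.24894811] [-3.14087246e+00  4.26310390e-04  1.56299467e+00] [-0.09817945 -1.29613583 -2.24457434]
[0.55004985 0.03069863 0.36938504] [-0.28382716  0.00082861 -0.00756551]
(np.float64(314.9444075204702), np.float64(107.79696637275245))
```

View pics/w3.png

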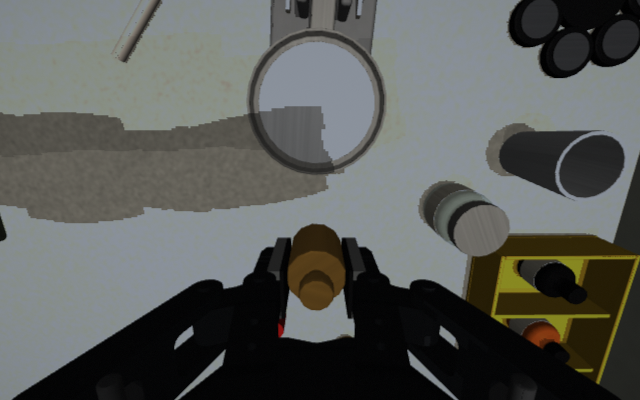

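Run:
```python
from h import *
c=calibration("wrist")
for nm,pts,z in(("rim",((248,102),(385,102),(316,30),(316,173)),.104),("plate",((258,102),(377,102),(316,37),(316,167)),.102)):
    P=np.array([cast(c,*p,z) for p in pts]); print(nm,P.round(4).tolist(), P[:2,0].mean(),P[2:,1].mean(),P[1,0]-P[0,0],P[2,1]-P[3,1])
```

```text
rim [[0.4922, 0.0398, 0.104], [0.6085, 0.0388, 0.104], [0.5504, 0.0939, 0.104], [0.5494, -0.0219, 0.104]] 0.5503505900349269 0.035999379720695904 0.11624586938638531 0.11570587216863362
plate [[0.5003, 0.0398, 0.102], [0.6021, 0.0389, 0.102], [0.5503, 0.0893, 0.102], [0.5495, -0.0167, 0.102]] 0.5512104470204178 0.036281208203239906 0.1017329649944615 0.10599932294647785
```

>>> {"fn": "drive_tool", "kwargs": {"steps": [[0,0,0,0.5,0.02,0,20],[0,0,0,0.5,0.02,0,20],[0,0,0,0.5,0,0,20],[0,0,0,0.5,0,0,20],[0,0,0,0.5,0,0,20],[0,0,0,0,0,0.6,20],[0,0,0,0,0,0.6,20],[0,0,0,0,0,0.6,20],[0,0,0,0,0,0.5,20],[0,0,0,0,0,0.2,20],[0,0,0,0,0,0,20],[0,0,0,0,0,0,20]]}}

```text
t: 6.88
tcp_pos: [0.5509, 0.0582, 0.1499]
orientation: [3.141, -0.0, 1.563]
wrist_force: [-0.2, 0.1, -1.8]
gripper_width: 0.308
```

>>> {"fn": "drive_tool", "kwargs": {"steps": [[0,0,0,0,0,0.1,20],[0,0,0,0,0,0.06,20],[0,0,0,0,0,0,20],[0,0,0,0,0,0,20]]}}

```text
t: 7.22
tcp_pos: [0.5509, 0.0586, 0.1432]
orientation: [3.141, -0.0, 1.563]
wrist_force: [-0.4, 0.2, -2.5]
gripper_width: 0.307
```

Run:
```python
from h import *
o=observe(); print(o['t'],o['tcp_pos'],o['orientation'],o['wrist_force'])
a,_=snap("side","s4"); b,_=snap("scene","c4")
x=np.hstack([cv2.resize(a[130:310,220:360],None,fx=2.8,fy=2.8),cv2.resize(b[60:240,300:440],None,fx=2.8,fy=2.8)])
cv2.imwrite('pics/m4.png',x[:,:,::-1])
```

```text
7.2167 [0.55088529 0.058553   0.14323822] [ 3.14116401e+00 -1.54218505e-04  1.56315307e+00] [-0.38511025  0.20440613 -2.52530819]
```

View pics/m4.png

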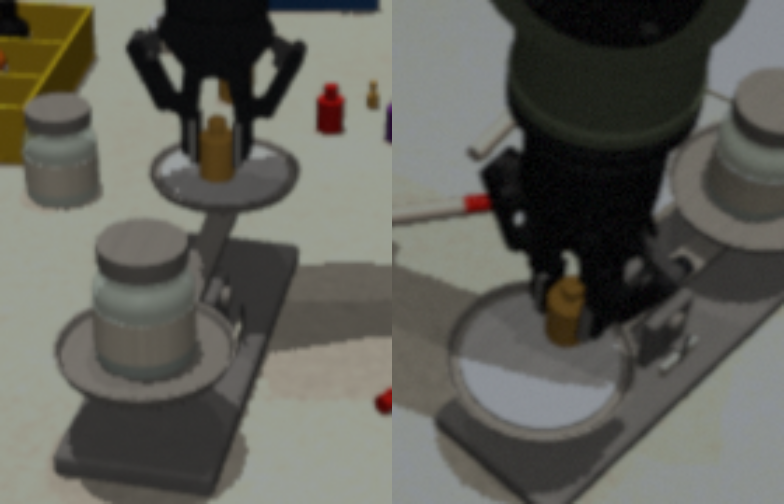

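>>> {"fn": "drive_tool", "kwargs": {"steps": [[0,0,0,0,0,0.05,20],[0,0,0,0,0,0.05,20],[0,0,0,0,0,0.05,20],[0,0,0,0,0,0,20],[0,0,0,0,0,0,20]]}}

```text
t: 7.73
tcp_pos: [0.5507, 0.0586, 0.1368]
orientation: [-3.141, -0.0, 1.563]
wrist_force: [-0.6, -0.4, -2.5]
gripper_width: 0.306
```

>>> {"fn": "drive_tool", "kwargs": {"steps": [[0,0,0,0,0,0.03,20],[0,0,0,0,0,0.02,20],[0,0,0,0,0,0,20],[0,0,0,0,0,0,20]]}}

```text
t: 8.07
tcp_pos: [0.5508, 0.0586, 0.135]
orientation: [3.142, -0.0, 1.563]
wrist_force: [0.6, 0.8, 0.9]
gripper_width: 0.307
```

>>> {"fn": "drive_tool", "kwargs": {"steps": [[0,0,0,0,0,0,30],[0,0,0,0,0,0,36],[0,0,0,0,0,0,44],[0,0,0,0,0,0,50],[0,0,0,0,0,0,50],[0,0,0,0,0,0,50],[0,0,0,0,0,-0.2,50],[0,0,0,0,0,-0.4,50],[0,0,0,0,0,-0.6,50],[0,0,0,0,0,-0.6,50],[0,0,0,0,0,-0.6,50],[0,0,0,0,0,-0.2,50]]}}

```text
t: 9.07
tcp_pos: [0.5515, 0.0587, 0.2426]
orientation: [3.138, -0.001, 1.563]
wrist_force: [0.9, 0.0, 0.9]
gripper_width: 0.588
```

Run:
```python
from h import *
o=observe(); print(o['t'],o['tcp_pos'],o['orientation'],o['wrist_force'])
im,c=snap("scene","c5")
for b in blobs(im,(12,110,60),(24,255,255)): print([float(x) for x in b[:2]],b[6],cast(c,b[0],b[1],.02).round(4),cast(c,b[0],b[1],.12).round(4))
```

```text
9.0667 [0.55147191 0.05874327 0.24255135] [ 3.13771820e+00 -8.50457546e-04  1.56311143e+00] [0.89419132 0.00787222 0.85069334]
[620.7, 7.8] 700 [0.7029 0.9736 0.02  ] [0.7134 0.7972 0.12  ]
[545.7, 33.3] 120 [0.6001 0.7526 0.02  ] [0.6244 0.606  0.12  ]
[363.2, 169.2] 186 [0.5082 0.1303 0.02  ] [0.5449 0.0677 0.12  ]
[515.3, 179.0] 393 [0.751  0.3073 0.02  ] [0.7549 0.2208 0.12  ]
[497.2, 235.4] 334 [0.7853 0.1722 0.02  ] [0.7847 0.1039 0.12  ]
[525.5, 236.1] 333 [0.8255 0.2047 0.02  ] [0.8195 0.1321 0.12  ]
[293.1, 298.1] 126 [ 0.5809 -0.1593  0.02  ] [ 0.6079 -0.1829  0.12  ]
[174.5, 316.4] 49 [ 0.453  -0.3099  0.02  ] [ 0.4971 -0.3132  0.12  ]
[406.9, 366.3] 79 [ 0.791 -0.126  0.02 ] [ 0.7895 -0.154   0.12  ]
[231.9, 369.7] 460 [ 0.5861 -0.3073  0.02  ] [ 0.6123 -0.3109  0.12  ]
[436.1, 389.3] 39 [ 0.8443 -0.1249  0.02  ] [ 0.8357 -0.1531  0.12  ]
```

>>> {"fn": "drive_tool", "kwargs": {"steps": [[0,0,0,-0.54,0.08,0,50],[0,0,0,-0.54,0.08,0,50],[0,0,0,-0.54,0.08,0,50],[0,0,0,-0.54,0.08,0,50],[0,0,0,-0.54,0.08,0,50],[0,0,0,-0.54,0.08,0,50],[0,0,0,-0.54,0.08,0,50],[0,0,0,-0.54,0.08,0,50],[0,0,0,-0.54,0.08,0,50],[0,0,0,-0.54,0.05,0,50],[0,0,0,0,0,0,50],[0,0,0,0,0,0,50]]}}

```text
t: 10.12
tcp_pos: [0.5796, -0.1585, 0.2382]
orientation: [-3.141, -0.0, 1.562]
wrist_force: [0.5, 1.4, -0.7]
gripper_width: 0.588
```

>>> {"fn": "drive_tool", "kwargs": {"steps": [[0,0,0,0,0,0.5,50],[0,0,0,0,0,0.5,50],[0,0,0,0,0,0.5,50],[0,0,0,0,0,0.5,50],[0,0,0,0,0,0.5,50],[0,0,0,0,0,0.5,50],[0,0,0,0,0,0.5,50],[0,0,0,0,0,0.3,50],[0,0,0,0,0,0,50],[0,0,0,0,0,0,50]]}}

```text
t: 10.95
tcp_pos: [0.58, -0.1571, 0.0871]
orientation: [-3.141, -0.0, 1.564]
wrist_force: [-0.5, 0.3, 0.5]
gripper_width: 0.588
```

Run:
```python
from h import *
o=observe(); print(o['t'],o['tcp_pos'],o['orientation'],o['wrist_force'])
im,c=snap("wrist","w6")
for b in blobs(im,(12,110,60),(24,255,255),60): print([float(x) for x in b])
```

```text
10.95 [ 0.57997406 -0.15706481  0.08707338] [-3.14120004e+00 -4.42484629e-04  1.56384590e+00] [-0.48590082  0.26782232  0.4822278 ]
[557.0, 254.9, 538.0, 180.0, 39.0, 154.0, 336.0]
[316.6, 228.3, 301.0, 213.0, 32.0, 33.0, 684.0]
[621.8, 324.5, 602.0, 267.0, 38.0, 117.0, 429.0]
[626.3, 371.0, 613.0, 370.0, 27.0, 4.0, 79.0]
```

View pics/w6.png

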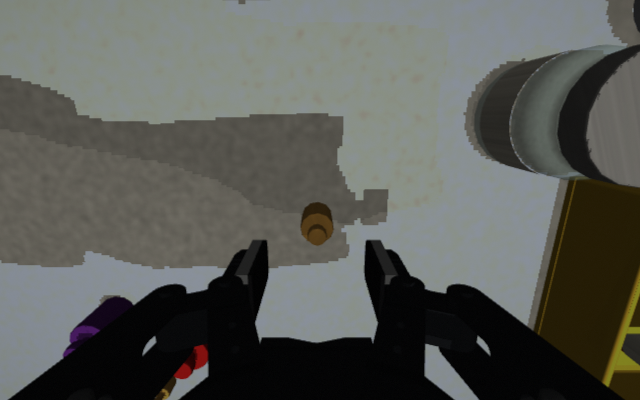

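>>> {"fn": "drive_tool", "kwargs": {"steps": [[0,0,0,0,0,0.4,50],[0,0,0,0,0,0.4,50],[0,0,0,0,0,0.4,50],[0,0,0,0,0,0.2,50],[0,0,0,0,0,0.05,50],[0,0,0,0,0,0,40],[0,0,0,0,0,0,24],[0,0,0,0,0,0,15],[0,0,0,0,0,0,15],[0,0,0,0,0,0,15],[0,0,0,0,0,0,15],[0,0,0,0,0,0,15]]}}

```text
t: 12.0
tcp_pos: [0.5805, -0.1577, 0.0302]
orientation: [3.14, 0.0, 1.563]
wrist_force: [-1.6, -0.3, 8.6]
gripper_width: 0.23
```

>>> {"fn": "drive_tool", "kwargs": {"steps": [[0,0,0,0,0,0,15],[0,0,0,0,0,-0.3,15],[0,0,0,0,0,-0.6,15],[0,0,0,0,0,-0.6,15],[0,0,0,0,0,-0.6,15],[0,0,0,0,0,-0.6,15],[0,0,0,0,0,-0.6,15],[0,0,0,0,0,-0.6,15],[0,0,0,0,0,-0.6,15],[0,0,0,0,0,-0.6,15],[0,0,0,0,0,0,15],[0,0,0,0,0,0,15]]}}

```text
t: 13.0
tcp_pos: [0.5801, -0.1577, 0.2349]
orientation: [3.139, 0.0, 1.563]
wrist_force: [0.7, -0.3, -1.7]
gripper_width: 0.229
```

>>> {"fn": "drive_tool", "kwargs": {"steps": [[0,0,0,0.5,-0.13,-0.05,15],[0,0,0,0.5,-0.13,-0.05,15],[0,0,0,0.5,-0.13,-0.05,15],[0,0,0,0.5,-0.13,-0.05,15],[0,0,0,0.5,-0.13,-0.05,15],[0,0,0,0.45,-0.13,-0.05,15],[0,0,0,0,0,0,15],[0,0,0,0,0,0,15],[0,0,0,0,0,0,15]]}}

```text
t: 13.75
tcp_pos: [0.5495, -0.0401, 0.2447]
orientation: [-3.141, 0.0, 1.563]
wrist_force: [0.4, -0.6, -1.0]
gripper_width: 0.23
```

Run:
```python
from h import *
o=observe(); print(o['t'],o['tcp_pos'],o['orientation'],o['wrist_force'])
im,c=snap("wrist","w7")
for b in blobs(im,(12,110,60),(24,255,255),60): print([float(x) for x in b],cast(c,b[0],b[1],.128))
```

```text
13.75 [ 0.54950679 -0.04013     0.24469635] [-3.14102257e+00  3.89640100e-04  1.56272557e+00] [ 0.39861095 -0.58925488 -0.95459869]
[317.0, 76.0, 298.0, 54.0, 38.0, 41.0, 794.0] [0.5523354  0.05875403 0.128     ]
[315.9, 273.8, 295.0, 252.0, 42.0, 48.0, 1255.0] [ 0.55023483 -0.10582083  0.128     ]
[509.5, 276.4, 491.0, 259.0, 67.0, 61.0, 145.0] [ 0.72402236 -0.10972647  0.128     ]
[617.0, 304.2, 580.0, 258.0, 60.0, 127.0, 301.0] [ 0.8284382  -0.13945589  0.128     ]
[584.0, 275.4, 579.0, 263.0, 11.0, 27.0, 130.0] [ 0.79061466 -0.10920783  0.128     ]
[566.2, 334.4, 554.0, 322.0, 20.0, 25.0, 135.0] [ 0.78912385 -0.17269369  0.128     ]
```

View pics/w7.png

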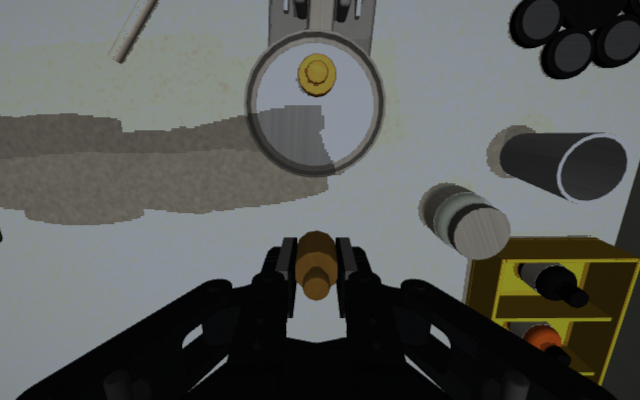

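>>> {"fn": "drive_tool", "kwargs": {"steps": [[0,0,0,0.45,0.02,0,15],[0,0,0,0.44,0,0,15],[0,0,0,0.44,0,0,15],[0,0,0,0,0,0.5,15],[0,0,0,0,0,0.5,15],[0,0,0,0,0,0.5,15],[0,0,0,0,0,0.5,15],[0,0,0,0,0,0.4,15],[0,0,0,0,0,0.15,15],[0,0,0,0,0,0,15],[0,0,0,0,0,0,15]]}}

```text
t: 14.72
tcp_pos: [0.551, 0.0134, 0.1433]
orientation: [3.142, -0.0, 1.563]
wrist_force: [0.2, -0.9, -0.8]
gripper_width: 0.229
```

>>> {"fn": "drive_tool", "kwargs": {"steps": [[0,0,0,0,0,0.05,15],[0,0,0,0,0,0.05,15],[0,0,0,0,0,0.05,15],[0,0,0,0,0,0,15],[0,0,0,0,0,0,15]]}}

```text
t: 15.13
tcp_pos: [0.5509, 0.0138, 0.137]
orientation: [3.142, -0.0, 1.563]
wrist_force: [0.2, 0.5, -1.8]
gripper_width: 0.233
```

>>> {"fn": "drive_tool", "kwargs": {"steps": [[0,0,0,0,0,0.05,15],[0,0,0,0,0,0.05,15],[0,0,0,0,0,0.03,15],[0,0,0,0,0,0,15],[0,0,0,0,0,0,15]]}}

```text
t: 15.55
tcp_pos: [0.5508, 0.0138, 0.1316]
orientation: [-3.141, -0.0, 1.563]
wrist_force: [-1.0, -0.6, -0.5]
gripper_width: 0.228
```

>>> {"fn": "drive_tool", "kwargs": {"steps": [[0,0,0,0,0,0.02,15],[0,0,0,0,0,0,15],[0,0,0,0,0,0,22],[0,0,0,0,0,0,26],[0,0,0,0,0,0,30],[0,0,0,0,0,0,36],[0,0,0,0,0,0,44],[0,0,0,0,0,0,46],[0,0,0,0,0,0,46],[0,0,0,0,0,-0.1,46],[0,0,0,0,0,-0.2,46],[0,0,0,0,0,-0.4,46]]}}

```text
t: 16.55
tcp_pos: [0.5503, 0.0138, 0.1587]
orientation: [-3.14, 0.0, 1.563]
wrist_force: [-0.7, -0.2, -0.7]
gripper_width: 0.536
```

>>> {"fn": "drive_tool", "kwargs": {"steps": [[0,0,0,0,0,-0.5,46],[0,0,0,0,0,-0.5,46],[0,0,0,0,0,-0.5,46],[0,0,0,0,0,-0.5,46],[0,0,0,-0.5,0,0,46],[0,0,0,-0.5,0,0,46],[0,0,0,-0.3,0,0,46],[0,0,0,0,0,0,46],[0,0,0,0,0,0,46],[0,0,0,0,0,0,46],[0,0,0,0,0,0,46],[0,0,0,0,0,0,46]]}}

```text
t: 17.55
tcp_pos: [0.5504, -0.0374, 0.2389]
orientation: [-3.141, -0.0, 1.564]
wrist_force: [0.4, -0.5, 0.4]
gripper_width: 0.54
```

>>> {"fn": "drive_tool", "kwargs": {"steps": [[0,0,0,0,0,0,46],[0,0,0,0,0,0,46],[0,0,0,0,0,0,46],[0,0,0,0,0,0,46],[0,0,0,0,0,0,46],[0,0,0,0,0,0,46],[0,0,0,0,0,0,46],[0,0,0,0,0,0,46],[0,0,0,0,0,0,46],[0,0,0,0,0,0,46],[0,0,0,0,0,0,46],[0,0,0,0,0,0,46]]}}

```text
t: 18.55
tcp_pos: [0.5504, -0.0382, 0.2389]
orientation: [-3.142, -0.0, 1.563]
wrist_force: [1.2, 0.3, -0.7]
gripper_width: 0.537
```

>>> {"fn": "drive_tool", "kwargs": {"steps": [[0,0,0,0,0,0,46],[0,0,0,0,0,0,46],[0,0,0,0,0,0,46],[0,0,0,0,0,0,46],[0,0,0,0,0,0,46],[0,0,0,0,0,0,46],[0,0,0,0,0,0,46],[0,0,0,0,0,0,46],[0,0,0,0,0,0,46],[0,0,0,0,0,0,46],[0,0,0,0,0,0,46],[0,0,0,0,0,0,46]]}}

```text
t: 19.55
tcp_pos: [0.5505, -0.0383, 0.2389]
orientation: [3.142, -0.0, 1.563]
wrist_force: [-0.3, 0.4, 0.2]
gripper_width: 0.541
```

>>> {"fn": "drive_tool", "kwargs": {"steps": [[0,0,0,0,0,0,46],[0,0,0,0,0,0,46],[0,0,0,0,0,0,46],[0,0,0,0,0,0,46],[0,0,0,0,0,0,46],[0,0,0,0,0,0,46],[0,0,0,0,0,0,46],[0,0,0,0,0,0,46],[0,0,0,0,0,0,46],[0,0,0,0,0,0,46],[0,0,0,0,0,0,46],[0,0,0,0,0,0,46]]}}

```text
t: 20.55
tcp_pos: [0.5504, -0.0382, 0.2389]
orientation: [-3.142, -0.0, 1.563]
wrist_force: [-0.5, -0.3, -0.7]
gripper_width: 0.537
```

Run:
```python
from h import *
o=observe(); print(o['t'],o['tcp_pos'],o['wrist_force'])
w,c=snap("wrist","w8"); 
for b in blobs(w,(12,110,60),(24,255,255),60): print([float(x) for x in b],cast(c,b[0],b[1],.115))
a,_=snap("side","s8"); a0=cv2.imread('pics/side0.png')[:,:,::-1]
f=lambda x:cv2.resize(x[150:310,225:355],None,fx=2,fy=2)
x=np.hstack([f(a0),f(a),w[0:320,200:440]])
cv2.imwrite('pics/m8.png',x[:,:,::-1])
```

```text
20.55 [ 0.55043087 -0.03824116  0.2388939 ] [-0.49294692 -0.32762683 -0.69511588]
[315.5, 79.9, 297.0, 58.0, 37.0, 41.0, 748.0] [0.55214578 0.05875221 0.115     ]
[315.7, 138.9, 303.0, 126.0, 27.0, 27.0, 537.0] [0.5519645  0.01432254 0.115     ]
[519.9, 272.7, 496.0, 263.0, 79.0, 44.0, 142.0] [ 0.73926885 -0.1082753   0.115     ]
[586.3, 279.4, 581.0, 266.0, 12.0, 28.0, 131.0] [ 0.80218617 -0.11570642  0.115     ]
[621.2, 326.7, 602.0, 271.0, 38.0, 113.0, 189.0] [ 0.84917944 -0.16826824  0.115     ]
[569.5, 338.4, 562.0, 326.0, 14.0, 26.0, 117.0] [ 0.80184124 -0.18170855  0.115     ]
```

View pics/m8.png

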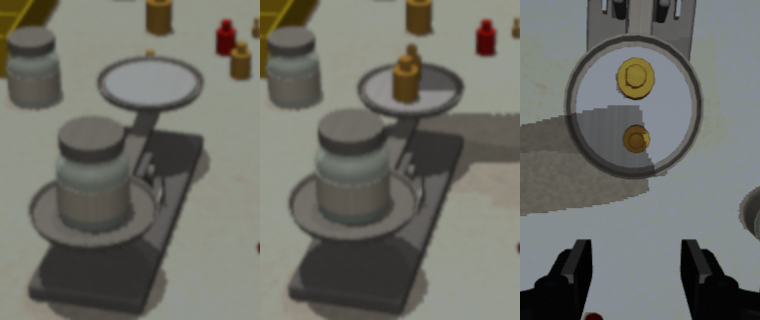

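Run:
```python
from h import *
a0=cv2.imread('pics/side0.png'); a=cv2.imread('pics/side0.png')*0
a=get_image("side")[:,:,::-1].copy(); a8=cv2.imread('pics/s8.png'); c=calibration("side")
for ref in(a8,a):
  for y0,y1,x0,x1 in((208,240,250,292),(208,262,250,292)):
    p0=np.float32(a0[y0:y1,x0:x1]); S=6
    p=cv2.resize(a0[y0:y1,x0:x1],None,fx=S,fy=S,interpolation=3); q=cv2.resize(ref[y0-12:y1+12,x0-8:x1+8],None,fx=S,fy=S,interpolation=3)
    _,s,_,l=cv2.minMaxLoc(cv2.matchTemplate(q,p,5)); print(s,(l[0]/S-8,l[1]/S-12))
for z in(.12,.128,.136): print(proj(c,(.571,.249,z)))
```

```text
0.8155805468559265 (0.0, -3.0)
0.8463075160980225 (0.0, -3.0)
0.8159953355789185 (0.0, -3.0)
0.8466873168945312 (0.0, -3.0)
(np.float64(269.2129520297451), np.float64(236.19057085472042))
(np.float64(269.0736896274129), np.float64(232.48337468945442))
(np.float64(268.93321470436933), np.float64(228.74390095281143))
```

```bash
python3 -c "
from plant import *
print(finish_job())"
```

```text
the job is handed in; nothing more can be done
None
```

I stood the 200 g and the 100 g weight side by side on the aluminium plate, backed the gripper off, waited about 3 s for the beam to settle, and handed the job in at about 21 s.

- **Weights:** the last wrist picture shows both upright, at about (0.552, 0.059) and (0.552, 0.014). That is roughly 22 mm either side of the pan centre, which I took as the plate's centre, and inside the 48 mm limit.
- **Beam:** the jar side rose about 3 px in the side view, against about 3.6 px expected for level, so the beam is roughly 0.01 rad off level. This is only a coarse reading: the image match was weak (0.82–0.85) and good to perhaps half a pixel. The rise did not change between two pictures taken about 0.1 s apart.
- **Forces:** the largest force reported at the end of a move was about 9 N, while gripping the 100 g weight. At the end the gripper was clear, with its readings at noise level. No check failed.

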